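# Shut the shuttle-gear chest with the fingertips

### The arm

A 6-joint arm with a two-finger parallel gripper is mounted at the origin on the work surface. World frame = base frame: x ahead of the robot, y to its left, z up, the work surface at z = 0. Lengths are in mm, angles in rad, forces in N, time in s.
With the tool pointing down it reaches from about 350 to 975 mm from the base axis. Payload 17.4 kg.
Tool frame: the origin (TCP) lies at the very end of the fingers, on their centre line; the grasp point (between the pads) lies 19 mm behind it; z points along the fingers, y is the line along which they close (so a half turn about z gives the same grasp; the last joint's range is limited). The gripper opens to 85 mm and grips with 20 to 120 N. Pads are 22 mm wide; open, the fingers measure 114 mm over their backs; the gripper's body (76 mm by 85 mm) begins 54 mm behind the grasp point. The pads swing forward as they close: fully open they stand 13 mm farther back than shut.
Start: joints at [-1.29, 0.116, 1.442, -0, 1.584, -0.038], TCP at [211.554, -640.997, 231.303] pointing down, gripper open.
Joint ranges: [-2.83, 2.83], [-0.83, 2.19], [0.07, 2.5], [-1.14, 4.28], [0.01, 3], [-2.97, 2.97]. Speed limits (rad/s): [1.89, 1.89, 2.22, 3.14, 3.14, 3.14].

### API

Orientations are given as a rotation vector (axis times angle).
In Python, from plant import * gives the robot as it stands. The module is installed in compiled form; this text tells all that it offers.
- The arm moves only by the shell command python3 -m jog 'ROWS' [FORCE]. ROWS is JSON, a list of rows, each an object with "offset": the shift along the world's x, y, z in m, a list of three; "delta_rot": the turn, a rotation vector about the world's x, y, z in rad, a list of three; "gripper": the opening, from 0 (shut) to 1 (fully open). A call has 1 to 10 rows; each row shifts and turns the commanded pose from where the row before left it; what a row does not reach is not made up. A row lasts 1/8 s, in which the tool goes at most 62.5 mm and 10.7 degrees, less where a joint would pass 70% of its speed; a pose out of reach is approached as far as the arm can. A call with a gripper value outside its range is refused whole. The fingers move at their own pace and stop on an object; FORCE is the grip in N (left out, the last holds). Time passes only in rows, so rows that do not move let the fingers close. It gives the time, the measured TCP pose, the force, the opening and the grip force at its end, in the units of the state.
- get_obs(): the state, without advancing time (a new reading comes with each control period).
- capture(name): name is "side" or "top" or "wrist"; returns the picture (480x640x3 uint8, red, green, blue); there is no depth.
- camera_info(name): a dict with "mtx" (3x3 intrinsics, pixels), "distortion" ([k1, k2, p1, p2, k3] as OpenCV has them; the pictures are not rectified), "cam_to_world" (4x4, takes a point from camera to world coordinates). Camera axes: x right, y down, z forward; pixel columns grow to the right and rows downward; lengths in mm; the calibration is good to about 2 mm. A picture is of the moment at which its call begins: read the wrist's pose just before it. camera_info takes no time and is no camera call; for the wrist camera it gives the pose at the moment of the call.
- close_job(): hands the job in; it is judged then, once.
The state is a dict: "time_s": time; "joints": joint angles; "qd": joint speeds; "joint_torque": joint torques, N m; "tool_pos": TCP position; "tcp_rot": TCP orientation; "wrist_force": force on the tool from outside, world axes, zero at the start; "ft_torque": the same for the moment, N m; "gripper_width": finger opening in mm; "gripper_force": force on a finger pad.
Only numpy, scipy, OpenCV 4.12 (cv2) and the standard library are available. Lean on these libraries where they do the work, as an engineer would, in place of code of your own. Each camera call takes 0.05 s, during which the arm holds its last target. There are 200 camera calls.

### The job

Close up the little gear chest using only the fingertips, gripping nothing: first push its drawer fully home by the yellow pull, then slide the dark-framed lid fully shut over the well where the carabiner lies. Push gently without slamming, and leave the tumbler, the shuttle tube and the saucer with its two shuttlecocks standing where they are.

Things in the scene. Friction and masses are not known exactly. Their poses are not given: they have to be found in the camera images.
- chest: fixed plywood gear chest, 180 deep (x), 300 wide (y), 85 high without the lid. Origin: centre of its underside, on the work surface; z up; -x is its front (towards the robot, turned up to 0.2 rad), +y its left. The top's left half is an open well (floor at 56 mm height), the right half (y below 0) a flat blue deck, top at 85 mm height.
- drawer_pull (a point): on the drawer under the well: brown front 290 wide, 44 high, 12 thick, and in its middle a solid yellow pull, 100 wide, 26 high, standing 35 mm out. This point: middle of the pull's front face, 30 mm above the work surface; axes as the chest's: push to +x to shut. Home, the point lies at (-137, 0, 30) mm in the chest's frame, the brown front against the chest, the pull still standing out.
- drawer (a joint): how far the drawer is out, m: 0 fully home (hard stop), grows to 0.10 as it comes out to the chest's -x. Starts 0.04 to 0.08. About 2 N of friction plus light damping; it stays where it is left.
- lid_edge (a point): on the sliding lid: dark wood frame, clear pane flush with its top; 170 (x) by 148 (y), 26 thick, running 1 mm above the deck (top at 112 mm). This point: middle of the outer face of its right-hand (-y) edge, 99 mm above the work surface; axes as the chest's. Push this face to +y to shut; the deck before it is clear. Shut, the point lies at (0, 0, 99) mm in the chest's frame.
- lid (a joint): how far the lid is open, m: 0 fully shut over the well (hard stop), grows to 0.12 as the lid slides to the chest's -y over the deck. Starts 0.05 to 0.10. About 1.5 N of friction plus light damping; it stays where it is left.
- carabiner: loose aluminium carabiner, 81 by 49, 9 thick, lying flat in the well under the lid. Origin at the centre of its underside.
- tumbler: loose clear polycarbonate tumbler, 76 across the rim, 110 high, standing to the right (-y) of the chest. Origin: centre of its underside.
- tube: loose white shuttle tube with green caps, 70 across, 216 high, standing upright to the right (-y) of the chest; it and the tumbler may change places. Origin: centre of its underside.
- saucer: loose white ceramic saucer, 166 across, 10 high, flat on top, to the left (+y) of the chest. Origin: centre of its underside.
- shuttle_a: white nylon shuttlecock standing on its skirt on the saucer, cork up, 66 across, 84 high. Origin: centre of its underside.
- shuttle_b: yellow nylon shuttlecock, otherwise the same, beside it on the saucer.
There are look-alikes about, which are no part of the job. Leave any brown or orange look-alike of the saucer alone.

How it is judged (in metres and radians):
On the way, in this order (a step that is already met when the one before it is completed fails the run):
1. the drawer is pushed fully home (within 4 mm) while the lid is still open (value of joint drawer below 0.004 m and value of joint lid above 0.03 m), for 0.2 s.
2. then the fingers push the lid over the last stretch (value of joint drawer below 0.004 m and value of joint lid below 0.03 m and contact force between the fingers and lid above 0.3 N).
3. the lid is fully shut (within 4 mm) (value of joint each of drawer, lid below 0.004 m), for 0.2 s.
At the end, for the whole second after the job is handed in: Drawer home and lid shut, each within 4 mm of its stop; the carabiner lies in the well; tumbler, tube, saucer and both shuttlecocks stand upright and still within 20 mm of where they began (all of step 3 and z of carabiner in the frame of chest below 0.066 m and distance of each of tumbler, tube, saucer, shuttle_a, shuttle_b from where it was at the start of the episode below 0.02 m and angle between each of tumbler, tube, saucer, shuttle_a, shuttle_b's own z axis and vertical below 0.15 rad and linear speed of each of tumbler, tube, saucer, shuttle_a, shuttle_b below 0.02 m/s); the robot touches nothing.
It fails at once if a tumbler, tube, saucer or shuttlecock is shifted more than 20 mm, lifted or tipped (distance of any of tumbler, tube, saucer, shuttle_a, shuttle_b from where it was at the start of the episode above 0.02 m or angle between any of tumbler, tube, saucer, shuttle_a, shuttle_b's own z axis and vertical above 0.3 rad).
It fails at once if the carabiner is lifted (z of carabiner in the frame of chest above 0.075 m).
It fails at once if the drawer or lid is slammed (faster than 0.5 m/s) (velocity of joint any of drawer, lid below -0.5 m/s).
It fails at once if the drawer or lid is pushed with more than 60 N (contact force between anything else and drawer above 60 N or contact force between anything else and lid above 60 N).
It fails at once if the drawer or lid is pushed with the arm or the gripper's body instead of the fingers (contact force between the arm and drawer above 3 N or contact force between the arm and lid above 3 N).
It also fails if it takes over 53 s, if anything falls off the work surface, if the arm or the gripper's body presses on something with over 40 N, if the wrist force passes 120 N, or if a joint passes its speed limit or range.

## Working session

There is one attempt and no reset: what is moved stays moved. The work goes in short steps, Python scripts to look and compute and a shell command to move; the robot and the scene stay as the last step left them, time stands still between calls to the robot, and variables do not carry over. Pictures are saved under pics/ and viewed, at most 10 in all, crops included, and the job is handed in when it is done.

```bash
mkdir -p pics; python3 - <<'E'
from plant import *
import cv2
print(get_obs())
for n in ["top","side"]:
    im=capture(n); cv2.imwrite(f"pics/{n}0.png",im[:,:,::-1]); c=camera_info(n); print(n,c)
E
```

```text
{'time_s': 0.0, 'joints': array([-1.28980931e+00,  1.16477756e-01,  1.44229142e+00,  2.73976297e-05,
        1.58400514e+00, -3.77791009e-02]), 'qd': array([ 0.00017414,  0.00246189,  0.0007615 ,  0.00086061, -0.00247419,
       -0.00064211]), 'joint_torque': array([ 5.61197121e-04, -7.31976914e+01, -6.32496071e+01,  4.68242618e-07,
        6.16825957e-03,  3.87997090e-05]), 'tool_pos': array([ 211.49805627, -640.79700015,  230.5514867 ]), 'tcp_rot': array([-3.10061274e+00, -4.98413247e-01,  1.82375239e-04]), 'wrist_force': array([-0.37954   , -0.63118858,  0.63366149]), 'ft_torque': array([-0.02221856, -0.01885296,  0.03123228]), 'gripper_force': 0.0, 'gripper_width': 85.54665194531978}
top {'mtx': array([[623.56687892,   0.        , 318.23037304],
       [  0.        , 623.56687892, 239.0951121 ],
       [  0.        ,   0.        ,   1.        ]]), 'distortion': array([-0.09888611,  0.        ,  0.        ,  0.        ,  0.        ]), 'cam_to_world': array([[-1.25300100e-02, -9.95595627e-01,  9.29104198e-02,
         4.89727361e+02],
       [-9.99838739e-01,  1.36702013e-02,  1.16456603e-02,
         1.15140229e+02],
       [-1.28644726e-02, -9.27495167e-02, -9.95606364e-01,
         1.41430533e+03],
       [ 0.00000000e+00,  0.00000000e+00,  0.00000000e+00,
         1.00000000e+00]])}
side {'mtx': array([[562.88201776,   0.        , 318.79180634],
       [  0.        , 562.88201776, 240.0111117 ],
       [  0.        ,   0.        ,   1.        ]]), 'distortion': array([-0.06482837,  0.        ,  0.        ,  0.        ,  0.        ]), 'cam_to_world': array([[-6.89119779e-01, -4.62306654e-01,  5.58020150e-01,
        -1.32930337e+02],
       [-7.24527614e-01,  4.53572283e-01, -5.18971985e-01,
         7.97208197e+02],
       [-1.31782717e-02, -7.61934867e-01, -6.47519568e-01,
         9.69910853e+02],
       [ 0.00000000e+00,  0.00000000e+00,  0.00000000e+00,
         1.00000000e+00]])}
```

View pics/top0.png

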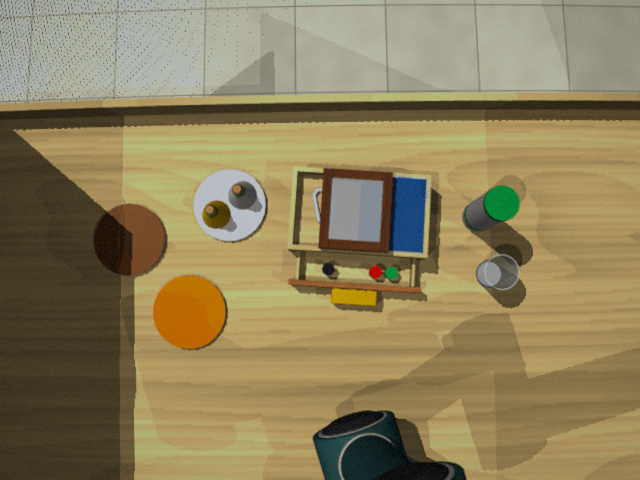

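View pics/side0.png

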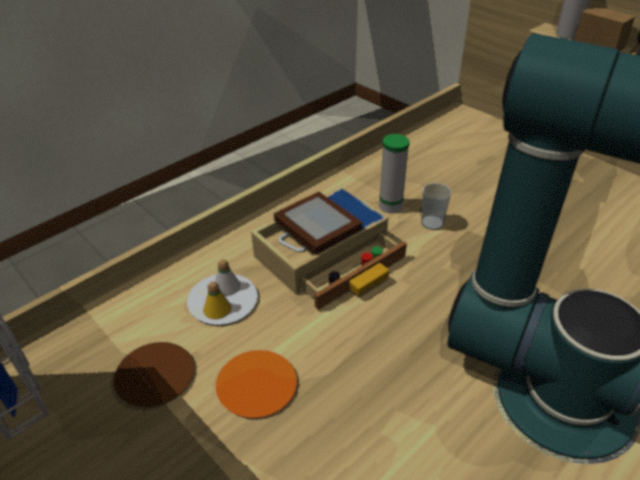

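The top view shows the open drawer's yellow pull at (355,297) and the dark-framed lid at (355,210), with its right edge near column 390 and the blue deck beside it. The carabiner is at (318,205), the tube at (500,204), the tumbler at (498,272) and the saucer at (230,205).

Things that could be mistaken for the targets:
- **Yellow pull (355,297):** the orange disc (190,312) or the yellow shuttlecock (216,214).
- **Lid frame (355,210):** the brown disc (130,240) or the brown drawer front (355,286).

By the description I choose the pull at (355,297) and the lid at (355,210), and I'll check both in one crop.

```bash
cat > h.py <<'E'
import cv2, numpy as np
from plant import *
def cast(c,px,z):
    p=cv2.undistortPoints(np.array(px,float).reshape(-1,1,2),c["mtx"],c["distortion"]).reshape(-1,2)
    T=c["cam_to_world"]; d=np.c_[p,np.ones(len(p))]@T[:3,:3].T
    o=T[:3,3]; return (o+d*((z-o[2])/d[:,2])[:,None])[:,:2]
def rect(c,m,z):
    cs,_=cv2.findContours(m,cv2.RETR_EXTERNAL,cv2.CHAIN_APPROX_NONE)
    k=max(cs,key=cv2.contourArea); w=cast(c,k,z).astype(np.float32)
    r=cv2.minAreaRect(w); return k,r,cv2.boxPoints(r)
E
python3 - <<'E'
from h import *
c=camera_info("top"); im=cv2.imread("pics/top0.png"); h=cv2.cvtColor(im,cv2.COLOR_BGR2HSV)
roi=np.zeros(im.shape[:2],np.uint8); roi[155:310,280:440]=255
M={"pull":((20,180,90),(32,255,255),43),"deck":((105,150,60),(125,255,255),85),"lid":((0,120,20),(12,255,125),112)}
cr=im.copy()
for n,(a,b,z) in M.items():
    m=cv2.inRange(h,a,b)&roi
    if n=="lid": m[262:]=0
    m=cv2.morphologyEx(m,cv2.MORPH_OPEN,np.ones((2,2)))
    k,r,bx=rect(c,m,z); print(n,r,bx.round(1).tolist(),cv2.boundingRect(k))
    cv2.drawContours(cr,[k],-1,(255,0,255),1)
print("chest top corners",cast(c,[(296,168),(432,174),(429,257),(290,250)],85).round(1).tolist())
print("tumbler rim, tube top",cast(c,[(505,271)],110),cast(c,[(502,203)],216))
cv2.imwrite("pics/crop.png",cv2.resize(cr[150:320,270:530],None,fx=3,fy=3,interpolation=cv2.INTER_NEAREST))
E
```

```text
pull ((487.7691955566406, 53.436580657958984), (99.8432846069336, 35.02717208862305), 86.50240325927734) [[467.20001220703125, 4.699999809265137], [502.20001220703125, 2.5], [508.29998779296875, 102.19999694824219], [473.29998779296875, 104.30000305175781]] (332, 289, 46, 18)
deck ((662.5670776367188, -66.07872009277344), (65.50135040283203, 156.797119140625), 85.76564025878906) [[582.0, -93.0], [738.2999877929688, -104.5], [743.2000122070312, -39.20000076293945], [586.7999877929688, -27.600000381469727]] (393, 179, 34, 74)
lid ((619.2882080078125, 76.17332458496094), (95.7082290649414, 63.55225372314453), 85.8394546508789) [[584.0999755859375, 30.799999237060547], [647.5, 26.100000381469727], [654.5, 121.5999984741211], [591.0999755859375, 126.19999694824219]] (321, 219, 46, 33)
chest top corners [[769.3, 177.0], [752.0, -117.6], [572.1, -105.6], [591.2, 191.4]]
tumbler rim, tube top [[ 538.69517371 -261.4034271 ]] [[ 667.35145379 -230.25820723]]
```

View pics/crop.png

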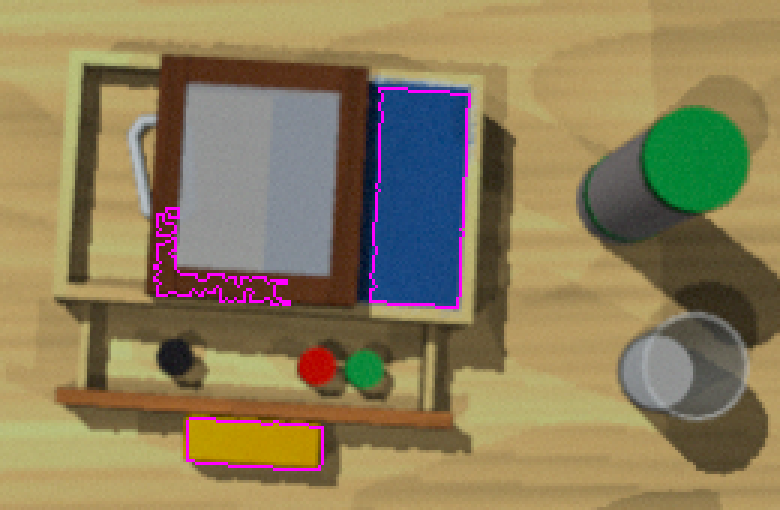

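The crop confirms both choices. The pull is the solid yellow block at top-view (355,297). The lid's right edge runs from (393,173) to (389,252) in the top view, with blue deck clear beside it. Next I'll measure the lid and start moving to a point in front of the pull.

```bash
python3 - <<'E'
from h import *
c=camera_info("top")
e=cast(c,[(393.3,173),(388.7,252.3)],112);print(e,e.mean(0))
yaw=-0.066;u=np.array([np.cos(yaw),np.sin(yaw)]);v=np.array([-u[1],u[0]])
o=np.array([671,36.5])
print("lid edge in chest",(e.mean(0)-o)@u,(e.mean(0)-o)@v)
E
python3 -m jog '[{"offset":[0.013,0.043,0],"delta_rot":[0,0,-0.04],"gripper":0},{"offset":[0.013,0.043,0],"delta_rot":[0,0,-0.04],"gripper":0},{"offset":[0.013,0.043,0],"delta_rot":[0,0,-0.04],"gripper":0},{"offset":[0.013,0.043,0],"delta_rot":[0,0,-0.04],"gripper":0},{"offset":[0.013,0.043,0],"delta_rot":[0,0,-0.04],"gripper":0},{"offset":[0.013,0.043,0],"delta_rot":[0,0,-0.04],"gripper":0},{"offset":[0.013,0.043,0],"delta_rot":[0,0,-0.04],"gripper":0},{"offset":[0.013,0.043,0],"delta_rot":[0,0,-0.04],"gripper":0}]' 20
```

```text
[[749.84080515 -30.59364055]
 [581.47500895 -16.78781588]] [665.65790705 -23.69072821]
lid edge in chest -1.36075749864699 -60.41200260463687
time_s: 1.1
tool_pos: [315.6, -295.5, 231.1]
tcp_rot: [-3.141, 0.004, 0.0]
wrist_force: [0.6, -1.1, 0.4]
gripper_width: -0.2
gripper_force: 0.0
```

```bash
python3 -m jog '[{"offset":[0.012,0.039,0],"delta_rot":[0,0,-0.03],"gripper":0},{"offset":[0.012,0.039,0],"delta_rot":[0,0,-0.035],"gripper":0},{"offset":[0.012,0.039,0],"delta_rot":[0,0,0],"gripper":0},{"offset":[0.012,0.039,0],"delta_rot":[0,0,0],"gripper":0},{"offset":[0.012,0.039,0],"delta_rot":[0,0,0],"gripper":0},{"offset":[0.012,0.039,0],"delta_rot":[0,0,0],"gripper":0},{"offset":[0.012,0.039,0],"delta_rot":[0,0,0],"gripper":0},{"offset":[0.012,0.039,0],"delta_rot":[0,0,0],"gripper":0},{"offset":[0.012,0.038,0],"delta_rot":[0,0,0],"gripper":0},{"offset":[0,0,0],"delta_rot":[0,0,0],"gripper":0}]' 20
```

```text
time_s: 2.35
tool_pos: [423.7, 54.9, 230.8]
tcp_rot: [-3.14, 0.099, 0.002]
wrist_force: [0.6, 0.0, -0.2]
gripper_width: -0.3
gripper_force: 0.0
```

Next I descend to z ≈ 24, about 46 mm in front of the pull.

```bash
python3 -m jog '[{"offset":[0,0,-0.04],"delta_rot":[0,0,0],"gripper":0},{"offset":[0,0,-0.04],"delta_rot":[0,0,0],"gripper":0},{"offset":[0,0,-0.04],"delta_rot":[0,0,0],"gripper":0},{"offset":[0,0,-0.04],"delta_rot":[0,0,0],"gripper":0},{"offset":[0,0,-0.03],"delta_rot":[0,0,0],"gripper":0},{"offset":[0,0,-0.017],"delta_rot":[0,0,0],"gripper":0},{"offset":[0,0,0],"delta_rot":[0,0,0],"gripper":0}]'
python3 - <<'E'
from h import *
cv2.imwrite("pics/side1.png",cv2.resize(capture("side")[150:350,220:500,::-1],None,fx=2.8,fy=2.8))
E
```

```text
time_s: 3.22
tool_pos: [423.1, 52.6, 23.8]
tcp_rot: [3.14, -0.105, -0.002]
wrist_force: [0.1, -0.4, -0.5]
gripper_width: -0.1
gripper_force: 0.0
```

View pics/side1.png

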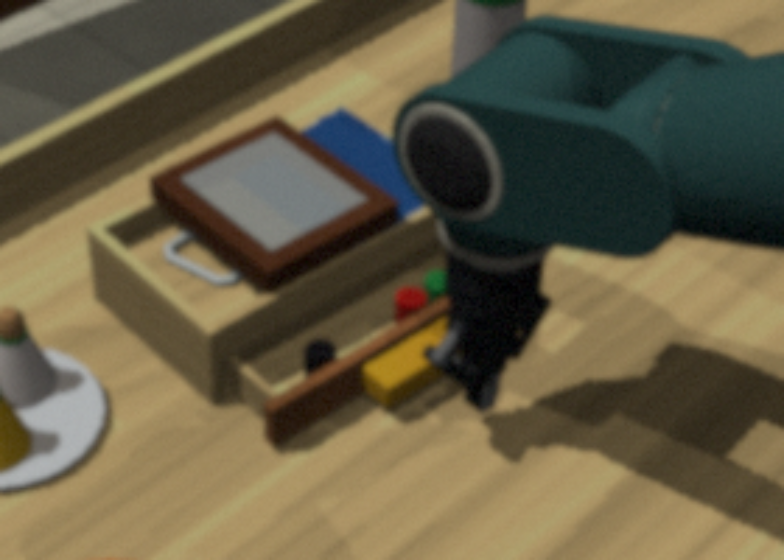

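The picture shows the fingertips in front of the yellow pull at crop (470,385), with the body clear. I push along the chest's +x direction, stopping short of home.

```bash
python3 -m jog '[{"offset":[0.01,-0.0007,0],"delta_rot":[0,0,0],"gripper":0},{"offset":[0.01,-0.0007,0],"delta_rot":[0,0,0],"gripper":0},{"offset":[0.01,-0.0007,0],"delta_rot":[0,0,0],"gripper":0},{"offset":[0.006,-0.0004,0],"delta_rot":[0,0,0],"gripper":0},{"offset":[0.008,-0.0005,0],"delta_rot":[0,0,0],"gripper":0},{"offset":[0.01,-0.0007,0],"delta_rot":[0,0,0],"gripper":0},{"offset":[0.01,-0.0007,0],"delta_rot":[0,0,0],"gripper":0},{"offset":[0.01,-0.0007,0],"delta_rot":[0,0,0],"gripper":0},{"offset":[0.01,-0.0007,0],"delta_rot":[0,0,0],"gripper":0},{"offset":[0,0,0],"delta_rot":[0,0,0],"gripper":0}]'
```

```text
time_s: 4.53
tool_pos: [508.3, 47.3, 24.3]
tcp_rot: [-3.14, 0.104, -0.001]
wrist_force: [-0.7, 0.4, -0.2]
gripper_width: 0.0
gripper_force: 0.0
```

```bash
python3 -m jog '[{"offset":[0.004,-0.0003,0],"delta_rot":[0,0,0],"gripper":0},{"offset":[0.003,-0.0002,0],"delta_rot":[0,0,0],"gripper":0},{"offset":[0,0,0],"delta_rot":[0,0,0],"gripper":0}]'
```

```text
time_s: 4.9
tool_pos: [514.8, 46.7, 24.4]
tcp_rot: [-3.14, 0.104, -0.001]
wrist_force: [-0.2, 0.3, 0.0]
gripper_width: 0.1
gripper_force: 0.0
```

```bash
python3 -m jog '[{"offset":[0.003,-0.0002,0],"delta_rot":[0,0,0],"gripper":0},{"offset":[0.003,-0.0002,0],"delta_rot":[0,0,0],"gripper":0}]'
python3 - <<'E'
from h import *
im=capture("side")[150:350,220:500,::-1]
cv2.imwrite("pics/side2.png",cv2.resize(im,None,fx=2.8,fy=2.8))
E
```

```text
time_s: 5.15
tool_pos: [520.7, 46.3, 24.4]
tcp_rot: [3.14, -0.104, 0.0]
wrist_force: [-1.9, -0.8, 0.3]
gripper_width: 0.1
gripper_force: 1.1
```

View pics/side2.png

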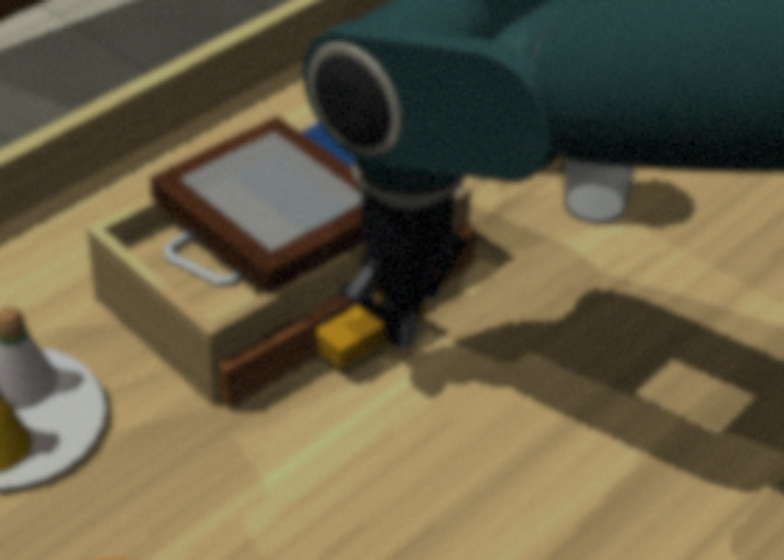

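The drawer is nearly home: its brown front is close to the chest at crop (220,380). I continue in small steps until the force rises.

```bash
for i in 1; do python3 -m jog '[{"offset":[0.002,-0.0001,0],"delta_rot":[0,0,0],"gripper":0},{"offset":[0.001,-0.0001,0],"delta_rot":[0,0,0],"gripper":0}]' | grep -E "pos|force"; done; python3 -m jog '[{"offset":[0.001,-0.0001,0],"delta_rot":[0,0,0],"gripper":0},{"offset":[0.001,0,0],"delta_rot":[0,0,0],"gripper":0}]' | grep -E "pos|force"
```

```text
tool_pos: [523.7, 46.0, 24.3]
wrist_force: [-2.3, -1.2, 1.3]
gripper_force: 1.0
tool_pos: [523.9, 46.0, 24.2]
wrist_force: [-27.9, -0.3, 18.4]
gripper_force: 13.8
```

The force jumped at x ≈ 523.9, so the drawer has hit its hard stop. I ease off, back away and rise. The lid pre-contact pose is roughly (655,-70).

```bash
python3 -m jog '[{"offset":[-0.001,0,0],"delta_rot":[0,0,0],"gripper":0},{"offset":[-0.001,0,0],"delta_rot":[0,0,0],"gripper":0},{"offset":[-0.02,0.001,0],"delta_rot":[0,0,0],"gripper":0},{"offset":[-0.03,0.002,0],"delta_rot":[0,0,0],"gripper":0},{"offset":[0,0,0.03],"delta_rot":[0,0,0],"gripper":0},{"offset":[0,0,0.045],"delta_rot":[0,0,0],"gripper":0},{"offset":[0,0,0.045],"delta_rot":[0,0,0],"gripper":0},{"offset":[0,0,0.04],"delta_rot":[0,0,0],"gripper":0},{"offset":[0,0,0],"delta_rot":[0,0,0],"gripper":0}]'
```

```text
time_s: 6.82
tool_pos: [474.9, 49.1, 187.7]
tcp_rot: [-3.139, 0.104, -0.009]
wrist_force: [-0.9, 0.7, 0.5]
gripper_width: -0.3
gripper_force: 0.0
```

```bash
python3 -m jog '[{"offset":[0.038,-0.023,0],"delta_rot":[0,0,0],"gripper":0},{"offset":[0.038,-0.023,0],"delta_rot":[0,0,0],"gripper":0},{"offset":[0.038,-0.023,0],"delta_rot":[0,0,0],"gripper":0},{"offset":[0.038,-0.023,0],"delta_rot":[0,0,0],"gripper":0},{"offset":[0.036,-0.023,0],"delta_rot":[0,0,0],"gripper":0},{"offset":[0,0,0],"delta_rot":[0,0,0],"gripper":0},{"offset":[0,0,-0.03],"delta_rot":[0,0,0],"gripper":0},{"offset":[0,0,-0.03],"delta_rot":[0,0,0],"gripper":0},{"offset":[0,0,-0.02],"delta_rot":[0,0,0],"gripper":0},{"offset":[0,0,0],"delta_rot":[0,0,0],"gripper":0}]'
python3 - <<'E'
from h import *
cv2.imwrite("pics/top1.png",cv2.resize(capture("top")[150:320,270:530,::-1],None,fx=3,fy=3))
cv2.imwrite("pics/side3.png",capture("side")[:,:,::-1])
E
```

```text
time_s: 8.07
tool_pos: [660.6, -65.6, 102.7]
tcp_rot: [-3.14, 0.104, 0.004]
wrist_force: [-0.4, 0.8, 0.6]
gripper_width: -0.0
gripper_force: 0.0
```

View pics/side3.png

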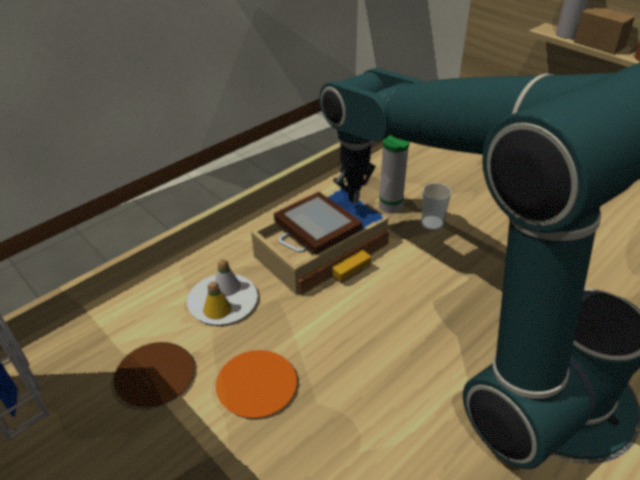

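The picture shows the drawer home and the fingertips over the blue deck at (357,205), to the right of the lid. I lower a little and push to +y.

```bash
python3 -m jog '[{"offset":[0,0,-0.006],"delta_rot":[0,0,0],"gripper":0},{"offset":[0.0005,0.008,0],"delta_rot":[0,0,0],"gripper":0},{"offset":[0.0005,0.008,0],"delta_rot":[0,0,0],"gripper":0},{"offset":[0.0004,0.006,0],"delta_rot":[0,0,0],"gripper":0},{"offset":[0.0004,0.006,0],"delta_rot":[0,0,0],"gripper":0},{"offset":[0.0005,0.008,0],"delta_rot":[0,0,0],"gripper":0},{"offset":[0.0005,0.008,0],"delta_rot":[0,0,0],"gripper":0},{"offset":[0.0005,0.008,0],"delta_rot":[0,0,0],"gripper":0},{"offset":[0.0005,0.008,0],"delta_rot":[0,0,0],"gripper":0},{"offset":[0.0005,0.008,0],"delta_rot":[0,0,0],"gripper":0}]'
```

```text
time_s: 9.43
tool_pos: [665.9, 2.5, 98.3]
tcp_rot: [3.14, -0.104, 0.0]
wrist_force: [1.6, -2.1, -0.4]
gripper_width: 0.1
gripper_force: 0.9
```

```bash
python3 -m jog '[{"offset":[0.0003,0.005,0],"delta_rot":[0,0,0],"gripper":0},{"offset":[0.0003,0.004,0],"delta_rot":[0,0,0],"gripper":0},{"offset":[0.0002,0.003,0],"delta_rot":[0,0,0],"gripper":0},{"offset":[0.0001,0.002,0],"delta_rot":[0,0,0],"gripper":0}]' | grep -E "pos|force"
```

```text
tool_pos: [666.8, 16.1, 98.3]
wrist_force: [0.8, -1.1, 0.5]
gripper_force: 0.8
```

```bash
python3 -m jog '[{"offset":[0.0001,0.002,0],"delta_rot":[0,0,0],"gripper":0},{"offset":[0,0.001,0],"delta_rot":[0,0,0],"gripper":0}]' | grep -E "pos|force"
```

```text
tool_pos: [666.9, 19.0, 98.3]
wrist_force: [1.5, -1.6, 0.1]
gripper_force: 0.8
```

```bash
python3 -m jog '[{"offset":[0.0001,0.001,0],"delta_rot":[0,0,0],"gripper":0},{"offset":[0,0.001,0],"delta_rot":[0,0,0],"gripper":0}]' | grep -E "pos|force"
```

```text
tool_pos: [666.9, 21.0, 98.3]
wrist_force: [0.2, -0.9, -0.6]
gripper_force: 0.8
```

```bash
python3 -m jog '[{"offset":[0.0001,0.001,0],"delta_rot":[0,0,0],"gripper":0},{"offset":[0,0.001,0],"delta_rot":[0,0,0],"gripper":0}]' | grep -E "pos|force"
```

```text
tool_pos: [667.1, 23.1, 98.3]
wrist_force: [1.3, -1.1, 0.0]
gripper_force: 0.8
```

```bash
python3 -m jog '[{"offset":[0.0001,0.001,0],"delta_rot":[0,0,0],"gripper":0},{"offset":[0,0.001,0],"delta_rot":[0,0,0],"gripper":0}]' | grep -E "pos|force"
```

```text
tool_pos: [667.2, 25.1, 98.3]
wrist_force: [1.6, -2.2, 1.2]
gripper_force: 0.8
```

```bash
python3 -m jog '[{"offset":[0.0001,0.001,0],"delta_rot":[0,0,0],"gripper":0},{"offset":[0,0.001,0],"delta_rot":[0,0,0],"gripper":0}]' | grep -E "pos|force"
python3 - <<'E'
from h import *
cv2.imwrite("pics/side4.png",cv2.resize(capture("side")[150:350,220:500,::-1],None,fx=2.8,fy=2.8))
E
```

```text
tool_pos: [667.3, 27.1, 98.3]
wrist_force: [0.3, -1.8, -0.2]
gripper_force: 0.8
```

View pics/side4.png

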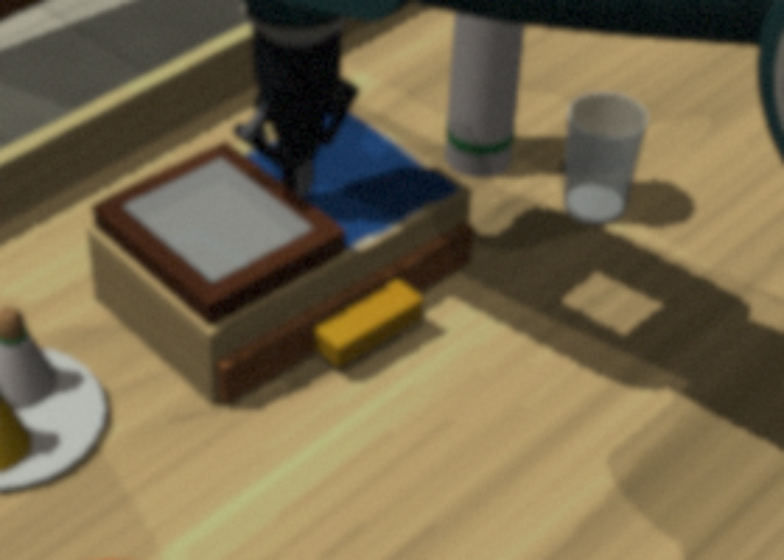

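The lid covers the well almost completely, with its left edge at crop (95,210) to (210,310). There has been no stop force yet, so I keep going in 1 mm steps.

```bash
python3 -m jog '[{"offset":[0.0001,0.001,0],"delta_rot":[0,0,0],"gripper":0},{"offset":[0,0.001,0],"delta_rot":[0,0,0],"gripper":0}]' | grep -E "pos|force"
```

```text
tool_pos: [667.4, 29.1, 98.3]
wrist_force: [0.9, -1.8, -0.1]
gripper_force: 0.8
```

```bash
python3 -m jog '[{"offset":[0.0001,0.001,0],"delta_rot":[0,0,0],"gripper":0},{"offset":[0,0.001,0],"delta_rot":[0,0,0],"gripper":0}]' | grep -E "pos|force"
```

```text
tool_pos: [667.4, 30.0, 98.3]
wrist_force: [-0.0, -13.7, 0.6]
gripper_force: 6.9
```

The lid has reached its hard stop at y ≈ 30. I hold briefly, then back off and rise.

```bash
python3 -m jog '[{"offset":[0,0,0],"delta_rot":[0,0,0],"gripper":0},{"offset":[0,0,0],"delta_rot":[0,0,0],"gripper":0},{"offset":[-0.0002,-0.003,0],"delta_rot":[0,0,0],"gripper":0},{"offset":[-0.002,-0.03,0],"delta_rot":[0,0,0],"gripper":0},{"offset":[-0.001,-0.02,0],"delta_rot":[0,0,0],"gripper":0},{"offset":[0,0,0.03],"delta_rot":[0,0,0],"gripper":0},{"offset":[0,0,0.04],"delta_rot":[0,0,0],"gripper":0},{"offset":[0,0,0.04],"delta_rot":[0,0,0],"gripper":0},{"offset":[0,0,0],"delta_rot":[0,0,0],"gripper":0},{"offset":[0,0,0],"delta_rot":[0,0,0],"gripper":0}]'
python3 - <<'E'
from h import *
cv2.imwrite("pics/side5.png",capture("side")[:,:,::-1])
E
```

```text
time_s: 12.98
tool_pos: [664.1, -22.1, 207.7]
tcp_rot: [-3.14, 0.104, 0.001]
wrist_force: [-0.0, 0.0, -0.3]
gripper_width: 0.0
gripper_force: 0.0
```

View pics/side5.png

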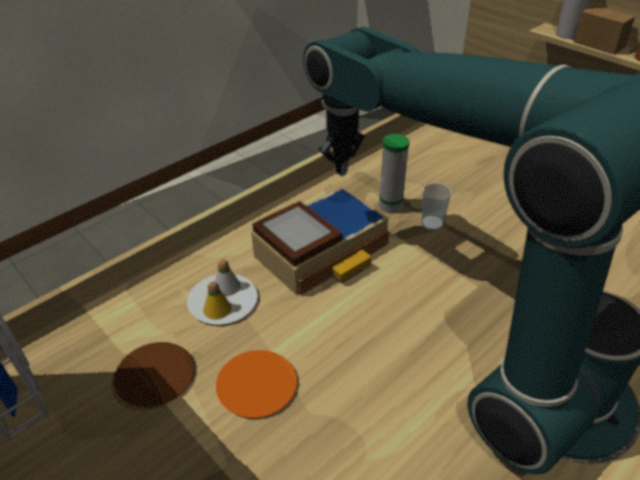

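The lid is shut at (297,230) and the drawer is home at (350,265). Everything else stands where it did, and the arm is clear.

```bash
python3 -c "
from plant import *
print(close_job())"
```

```text
the job is handed in; nothing more can be done
None
```

I pushed the drawer home and then the lid shut, each until the force rose at its hard stop (about 33 N for the drawer, 14 N for the lid). In the last picture nothing else had visibly moved, and I handed the job in at about 13 s; no verdict came back.

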